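# Throw a sauce pot through the scrap-box flap

### The job

Throw out the little lidded sauce pot standing on the ledge of the scrap box: push the spring flap inwards with one finger and, while that finger keeps the flap open, slide the pot over the lip with the other finger so that it drops into the box, then let the flap close. Do not pinch, lift or press hard on the pot and do not use the pot to force the flap; leave the shaker on the ledge and the things on the counter where they stand.

Things in the scene. Friction and masses are not known exactly. Their poses are not given: they have to be found in the camera images.
- scrap_box: Fixed sheet-metal scrap box, 284 mm deep (x), 238 wide (y), 201 high. Origin on the counter under the middle of the lip. +x is level, from the ledge towards the flap (the way the pot goes), turned up to 0.3 rad from the world's +x; y along the lip; z up. Level ledge 150 mm above the counter from x = -132 (robot's side) to the lip at x = 0, 4 mm high side hems at y = +-117. Hollow; inner floor at z = 12 mm.
- lip (a point): Middle of the lip, the back edge of the ledge: x 0, y 0, z 150 mm in the scrap_box frame; axes as scrap_box. Behind it is the mouth, 230 mm wide (y), closed by the flap and open downwards into the box; sloping cheeks stand on both sides of the mouth at y = +-117 mm.
- hinge_line (a point): Middle of the flap's hinge, which runs along box y: 96 mm behind the lip (box x) and 45 mm above the ledge; axes as scrap_box. A fixed hood, its top 52 mm above the ledge, begins 93 mm behind the lip and ends at 152 mm.
- flap (a joint): Flap angle, rad: 0 shut, grows as it swings in and down; stop at 1.25. Steel sheet 220 x 103 x 3 mm on the hinge, sloping 26 degrees down to the lip when shut. Opens when pushed from the ledge side, forwards or down; always springs shut. A finger reaching down to 6 mm above ledge level, its forward side 88 mm past the lip, holds it about 0.7 rad open against 6 to 10 N; 5 mm farther it meets the hood. About 1 N at the free edge starts it.
- flap_edge (a point): Middle of the flap's free edge: shut, 3 mm behind the lip and level with the ledge; at 0.7 rad open about 55 mm behind the lip and 50 mm below the ledge, so that the pot can drop between lip and flap.
- sauce_pot: The pot to throw out: squat round lidded plastic pot, white with clear lid, 40 mm across at the lid, 35 at the foot, 24 mm high, about 40 g. Stands loose and upright on the ledge, its axis 60 to 85 mm before the lip and 45 to 65 mm left or right of the middle. Origin at the centre of its underside, z up.
- pot_center (a point): Centre of the sauce pot, 12 mm above its underside.
- shaker: Glass shaker with a steel cap, stays: round, 42 mm across, 86 mm high, loose on the ledge on the other side of the middle from the pot. Origin at the centre of its underside, z up.
- squeeze_bottle: Clear squeeze bottle with a white nozzle, stays: 64 mm across, 190 mm high, standing on the counter beside the scrap box, on its +y side. Origin at the centre of its underside, z up.
- bowl_stack: Stack of blue-rimmed white bowls, stays: 122 mm across, 100 mm high, on the counter beside the scrap box, on its -y side. Origin at the centre of its underside, z up.
There are look-alikes about, which are no part of the job. Of the things shaped like the sauce_pot, the white one is meant.

How it is judged (in metres and radians):
On the way, in this order (a step that is already met when the one before it is completed fails the run):
1. a finger pushes the flap open while the pot is still on the ledge (value of joint flap above 0.15 rad and contact force between the fingers and flap above 0.2 N and x of pot_center in the frame of scrap_box below 0.01 m and z of pot_center in the frame of scrap_box above 0.15 m), for 0.05 s.
2. the pot drops past the lip while a finger still holds the flap open (value of joint flap above 0.3 rad and contact force between the fingers and flap above 0.2 N and z of pot_center in the frame of scrap_box below 0.13 m and x of pot_center in the frame of scrap_box above -0.13 m), for 0.05 s.
At the end, for the whole second after the job is handed in: the pot lies at rest inside the scrap box (its centre less than 60 mm above the counter), the flap is shut to within 0.06 rad, and shaker, squeeze bottle and bowl stack stand upright within 25 mm of where they were (z of pot_center in the frame of scrap_box below 0.06 m and x of pot_center in the frame of scrap_box between -0.13 and 0.15 m and y of pot_center in the frame of scrap_box between -0.115 and 0.115 m and linear speed of sauce_pot below 0.03 m/s and value of joint flap below 0.06 rad and distance of each of shaker, squeeze_bottle, bowl_stack from where it was at the start of the episode below 0.025 m and angle between each of shaker, squeeze_bottle, bowl_stack's own z axis and vertical below 0.15 rad); the robot touches nothing.
It fails at once if the sauce pot is lifted more than 20 mm off the ledge (z of pot_center in the frame of scrap_box above 0.182 m).
It fails at once if the sauce pot is squeezed or pressed with more than 12 N (contact force between the fingers and sauce_pot above 12 N).
It fails at once if the sauce pot is used to force the flap: pressed against it with more than 4 N on the ledge before a finger has it open (contact force between sauce_pot and flap above 4 N and contact force between the fingers and flap below 0.05 N and z of pot_center in the frame of scrap_box above 0.15 m).
It fails at once if the shaker, bottle or bowls are knocked over or pushed away (distance of any of shaker, squeeze_bottle, bowl_stack from where it was at the start of the episode above 0.025 m or angle between any of shaker, squeeze_bottle, bowl_stack's own z axis and vertical above 0.5 rad).
It also fails if it takes over 35 s, if anything falls off the work surface, if the arm or the gripper's body presses on something with over 40 N, if the wrist force passes 120 N, or if a joint passes its speed limit or range.

### The arm

A 7-joint arm with a two-finger parallel gripper is mounted at the origin on the work surface. World frame = base frame: x ahead of the robot, y to its left, z up, the work surface at z = 0. Lengths are in m, angles in degrees, forces in N, time in s.
With the tool pointing down it reaches from about 0.425 to 0.875 m from the base axis. Payload 4.7 kg.
Tool frame: the origin (TCP) lies at the centre of the arm's flange, where the gripper is bolted on; the fingertips stand 182 mm ahead of it and the grasp point (between the pads) lies 164 mm ahead of it; z points along the fingers, y is the line along which they close (so a half turn about z gives the same grasp; the last joint's range is limited). The gripper opens to 87 mm and grips with 3 to 60 N. Pads are 19 mm wide; open, the fingers measure 117 mm over their backs; the gripper's body (75 mm by 190 mm) begins 51 mm behind the grasp point.
Start: joints at [74.261, 18.392, -4.016, 83.108, 1.295, 78.541, -3.26], TCP at [0.185, -0.623, 0.405] pointing down, gripper open.
Joint ranges: [-163.93, 163.93], [-17.29, 119.83], [-79.2, 71.16], [3.27, 140.29], [-89.18, 269.18], [5.43, 117.66], [-154.24, 154.24]. Speed limits (degrees/s): [147.25, 147.25, 180, 180, 180, 180, 180].

### API

Orientations are given as [roll, pitch, yaw] about the fixed x, y, z axes, in that order (R = Rz(yaw) Ry(pitch) Rx(roll)).
In Python, from cell import env gives the robot as it stands. The module is installed in compiled form; this text tells all that it offers.
- The arm moves only by the tool step_arm, never from a script. Its argument "steps" is one flat list of numbers, 5 for each row, row after row: the opening, from 0 (shut) to 1 (fully open), then the shift along the tool's x, y, z in mm, then the turn about the tool's z in degrees. In form: [grip, dx, dy, dz, roll, grip, dx, dy, dz, roll, ...]. A call has 1 to 12 rows; each row shifts and turns the commanded pose from where the row before left it, along the tool's axes as they then stand; what a row does not reach is not made up. A row lasts 1/8 s, in which the tool goes at most 62.5 mm and 10.7 degrees, less where a joint would pass 70% of its speed; a pose out of reach is approached as far as the arm can. A call with a gripper value outside its range is refused whole. The fingers move at their own pace and stop on an object; "grip_force" is the grip in N (left out, the last holds). Time passes only in rows, so rows that do not move let the fingers close. It gives the time, the measured TCP pose, the force, the opening and the grip force at its end, in the units of the state.
- env.get_obs(): the state, without advancing time (a new reading comes with each control period).
- env.read_camera(name): name is "scene" or "top" or "wrist"; returns a dict with "image" (384x512x3 uint8, red, green, blue), "camera_matrix" (3x3 intrinsics, pixels), "R" (3x3) and "t" (3): a world point X has camera coordinates R X + t. Camera axes: x right, y down, z forward; pixel columns grow to the right and rows downward; lengths in m; the calibration is good to about 2 mm. A picture is of the moment at which its call begins. There is no depth.
- env.sign_off(): hands the job in; it is judged then, once.
The state is a dict: "time_s": time; "qpos": joint angles; "joint_velocities": joint speeds; "effort": joint torques, N m; "tool_pos": TCP position; "tool_rot": TCP orientation; "force": force on the tool from outside, world axes, zero at the start; "wrist_torque": the same for the moment, N m; "grip_width": finger opening in m; "grasp_force": force on a finger pad.
Only numpy, scipy, OpenCV 4.12 (cv2) and the standard library are available. Lean on these libraries where they do the work, as an engineer would, in place of code of your own. Each camera call takes 0.05 s, during which the arm holds its last target. There are 200 camera calls.

## Working session

There is one attempt and no reset: what is moved stays moved. The work goes in short steps, Python scripts to look and compute and a tool call to move; the robot and the scene stay as the last step left them, time stands still between calls to the robot, and variables do not carry over. Pictures are saved under pics/ and viewed, at most 10 in all, crops included, and the job is handed in when it is done.

Besides the shell and the picture viewer there is one more tool, called as a command line: name --argument value ..., lists and objects as JSON in quotes. step_arm: Moves the arm, as the interface text tells. Its arguments: {"type":"object","properties":{"steps":{"type":"array","items":{"type":"number"}},"grip_force":{"type":"number"}},"required":["steps"]}

```bash
mkdir -p pics
python3 - <<'E'
from cell import env
import cv2,numpy as np
for n in("scene","top"):
    c=env.read_camera(n); cv2.imwrite(f"pics/{n}0.png",cv2.resize(c["image"][:,:,::-1],(800,600),interpolation=cv2.INTER_CUBIC))
    print(n,c["camera_matrix"].round(1).tolist(),c["R"].round(3).tolist(),c["t"].round(3).tolist())
o=env.get_obs();print({k:np.round(v,3).tolist() for k,v in o.items()})
E
```

```text
scene [[349.6, 0.0, 251.8], [0.0, 349.6, 191.2], [0.0, 0.0, 1.0]] [[-0.832, 0.554, 0.007], [0.445, 0.676, -0.587], [-0.33, -0.486, -0.809]] [0.375, -0.192, 1.165]
top [[430.7, 0.0, 252.2], [0.0, 430.7, 190.0], [0.0, 0.0, 1.0]] [[0.063, -0.998, -0.004], [-0.969, -0.06, -0.241], [0.241, 0.019, -0.97]] [0.025, 0.541, 0.919]
{'time_s': 0.1, 'qpos': [74.262, 18.435, -4.016, 83.169, 1.293, 78.542, -3.26], 'joint_velocities': [-0.042, -0.132, -0.048, -0.151, -0.006, -0.054, 0.038], 'effort': [0.0, -49.257, -0.406, -31.34, -0.064, 0.04, 0.0], 'tool_pos': [0.185, -0.623, 0.404], 'tool_rot': [-179.899, 0.004, 16.548], 'force': [0.944, -0.442, 0.241], 'wrist_torque': [-0.014, -0.013, -0.032], 'grasp_force': 0.0, 'grip_width': 0.087}
```

View pics/scene0.png

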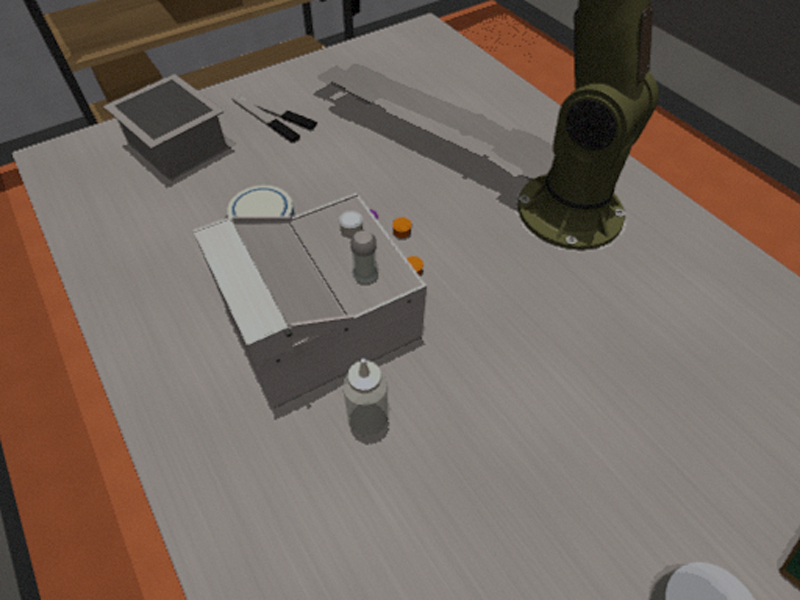

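View pics/top0.png

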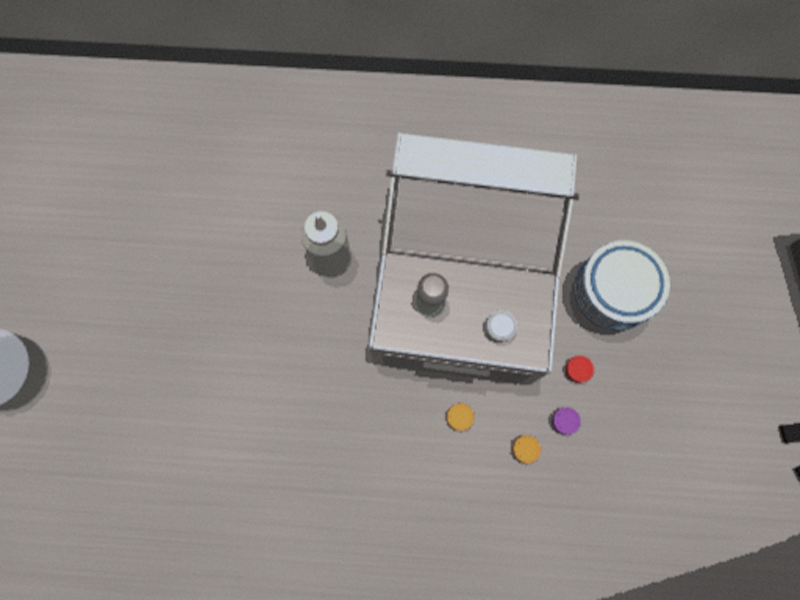

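The top view shows these candidates: white pot (501,327), orange (460,417) and (527,449), purple (566,421), red (580,369). In the scene view the white pot is at (351,222). I choose the white one on the ledge. Next I'll measure positions and check the choice in a crop.

```bash
cat > h.py <<'E'
from cell import env
import cv2,numpy as np
def ray(c,uv,z):  # pixel -> world on plane z
    d=c["R"].T@np.linalg.solve(c["camera_matrix"],[*uv,1.]); o=-c["R"].T@c["t"]
    return o+d*(z-o[2])/d[2]
def proj(c,X):
    p=c["camera_matrix"]@(c["R"]@np.asarray(X,float)+c["t"]); return p[:2]/p[2]
E
python3 - <<'E'
from h import *
t=env.read_camera("top");s=env.read_camera("scene")
P=lambda c,u,v,z:ray(c,(u*.64,v*.64),z)
for n,u,v,z in[("lipL",387,253,.15),("lipR",557,271,.15),("frL",371,348,.154),("frR",550,369,.154),("pot",501,327,.174),("shak",433,286,.236),("bottle",321,228,.17),("bowl",627,281,.1),("hoodL",397,135,.202),("hoodR",574,155,.202)]:
    print(n,P(t,u,v,z).round(4))
for n,u,v,z in[("lipR",292,219,.15),("lipL",346,317,.15),("frR",357,196,.154),("frL",425,287,.154),("pot",351,216,.174),("shak",364,240,.236)]:
    print("S",n,P(s,u,v,z).round(4))
im=t["image"][:,:,::-1]
cv2.imwrite("pics/crop1.png",cv2.resize(im[150:250,225:385],(800,500),interpolation=cv2.INTER_CUBIC))
E
```

```text
lipL [0.5787 0.0702 0.15  ]
lipR [ 0.5674 -0.16    0.15  ]
frL [0.4466 0.0825 0.154 ]
frR [ 0.4335 -0.1507  0.154 ]
pot [ 0.4808 -0.0832  0.174 ]
shak [0.5131 0.009  0.236 ]
bottle [0.6019 0.1601 0.17  ]
bowl [ 0.574  -0.2706  0.1   ]
hoodL [0.7278 0.0659 0.202 ]
hoodR [ 0.713  -0.1699  0.202 ]
S lipR [ 0.557 -0.155  0.15 ]
S lipL [0.5835 0.0698 0.15  ]
S frR [ 0.4368 -0.1385  0.154 ]
S frL [0.4539 0.0913 0.154 ]
S pot [ 0.4801 -0.0848  0.174 ]
S shak [0.5179 0.0213 0.236 ]
```

View pics/crop1.png

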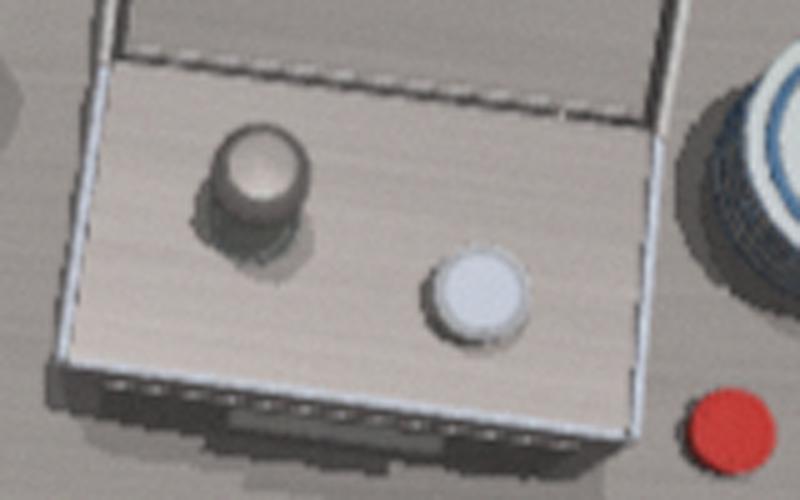

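The crop shows the white pot with its clear lid on the ledge at crop (482,294), and the shaker at (262,180) on the other side of the middle. The red look-alike is on the counter at (733,430). From the measurements, the lip middle is about (0.570,-0.0435), the box yaw about -3.4°, and the pot about (0.481,-0.084), which puts it in the box frame at about (-86,-46) mm. That fits the description.

Plan: line up the fingers along box x with the pot between them, then move forward so the front finger opens the flap and the rear finger slides the pot.

step_arm --steps '[0.862,37,-36,-1.5,0,0.862,37,-36,-1.5,0,0.862,37,-36,-1.5,0,0.862,37,-36,-1.5,0,0.862,37,-36,-1.5,0,0.862,37,-36,-1.5,0,0.862,37,-36,-1.5,0,0.862,37,-36,-1.5,0,0.862,37,-36,-1.5,0,0.862,37,-36,-1.5,0,0.862,37,-36,-1.5,0,0.862,36,-35,-1.5,0]'

```text
time_s: 1.7
tool_pos: [0.4875, -0.0821, 0.4229]
tool_rot: [180.0, -0.0, 16.5]
force: [1.6, -0.4, -0.1]
grip_width: 0.0747
grasp_force: 0.0
```

step_arm --steps '[0.862,0,0,0,-10,0.862,0,0,0,-10,0.862,0,0,0,-10,0.862,0,0,0,-10,0.862,0,0,0,-10,0.862,0,0,0,-10,0.862,0,0,0,-10,0.862,0,0,0,0,0.862,0,0,0,0]'

```text
time_s: 2.82
tool_pos: [0.4869, -0.0838, 0.4227]
tool_rot: [-180.0, 0.0, 86.4]
force: [-0.3, 0.1, -0.6]
grip_width: 0.0747
grasp_force: 0.0
```

Run:
```python
from h import *
c=env.read_camera("wrist");t=env.read_camera("top")
o=env.get_obs();print({k:np.round(o[k],4).tolist() for k in("time_s","tool_pos","tool_rot","force","grip_width","qpos")})
cv2.imwrite("pics/w1.png",np.hstack([cv2.resize(x[:,:,::-1],(400,300)) for x in(c["image"],t["image"])]))
O=np.array([.570,-.0435,0]);a=np.radians(-3.4);X=np.array([np.cos(a),np.sin(a),0]);Y=np.array([-np.sin(a),np.cos(a),0])
for n,b in(("pot",(-.086,-.046,.174)),("lipL",(0,.115,.15)),("lipR",(0,-.115,.15)),("hoodL",(.093,.117,.202)),("hoodR",(.093,-.117,.202))):
    w=O+X*b[0]+Y*b[1]+[0,0,b[2]];print(n,proj(c,w).round(1),proj(t,w).round(1))
```

```text
{'time_s': 2.925, 'tool_pos': [0.487, -0.0837, 0.4227], 'tool_rot': [179.9992, 0.0072, 86.4475], 'force': [0.1523, -0.5543, -0.2701], 'grip_width': 0.0749, 'qpos': [42.5417, 0.1541, -35.5949, 102.0312, 0.099, 77.8423, 3.3735]}
pot [248.1 204.4] [321.2 209. ]
lipL [362.7 -13.3] [247.1 162.7]
lipR [340.5 265.9] [355.6 175.3]
hoodL [558.2 -54.8] [251.4 112.1]
hoodR [478.4 301.4] [365.4 124.8]
```

Run:
```python
from h import *
c=env.read_camera("wrist")
cv2.imwrite("pics/w2.png",cv2.resize(c["image"][:,:,::-1],(768,576),interpolation=cv2.INTER_CUBIC))
```

```text
(no output)
```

View pics/w2.png

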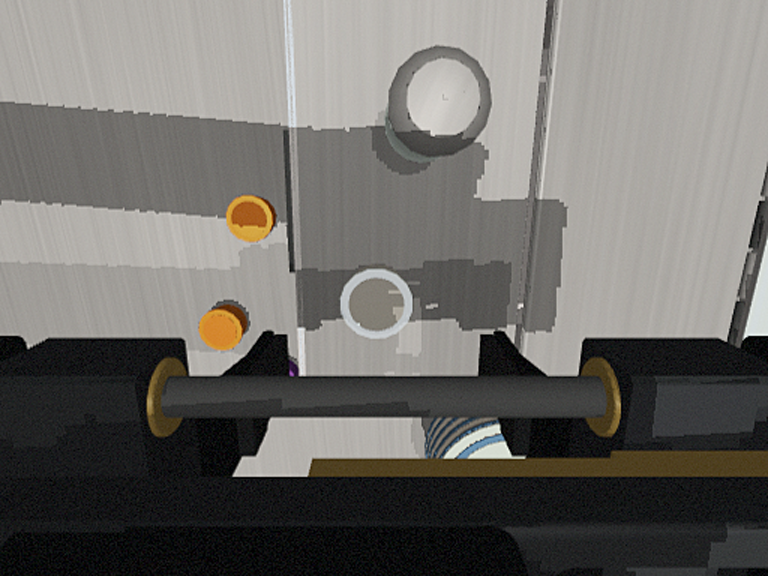

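The white lid ring is at (376,303), between the fingers and within 2 mm of my estimate. The lip runs from (548,0) to (520,330), about 2 mm farther than I assumed, so I take the lip at x ≈ 0.572. I'm descending now.

step_arm --steps '[0.862,2,0,20,0,0.862,0,0,20,0,0.862,0,0,20,0,0.862,0,0,12,0,0.862,0,0,7,0,0.862,0,0,4,0,0.862,0,0,0,0]'

```text
time_s: 3.85
tool_pos: [0.4872, -0.0818, 0.3399]
tool_rot: [180.0, 0.0, 86.5]
force: [0.1, 0.9, -0.6]
grip_width: 0.0751
grasp_force: 0.0
```

Run:
```python
from h import *
c=env.read_camera("scene");w=env.read_camera("wrist")
a=cv2.resize(c["image"][100:240,100:300,::-1],(800,560),interpolation=cv2.INTER_CUBIC)
cv2.imwrite("pics/d1.png",a);cv2.imwrite("pics/d1w.png",w["image"][:,:,::-1])
```

```text
(no output)
```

View pics/d1.png

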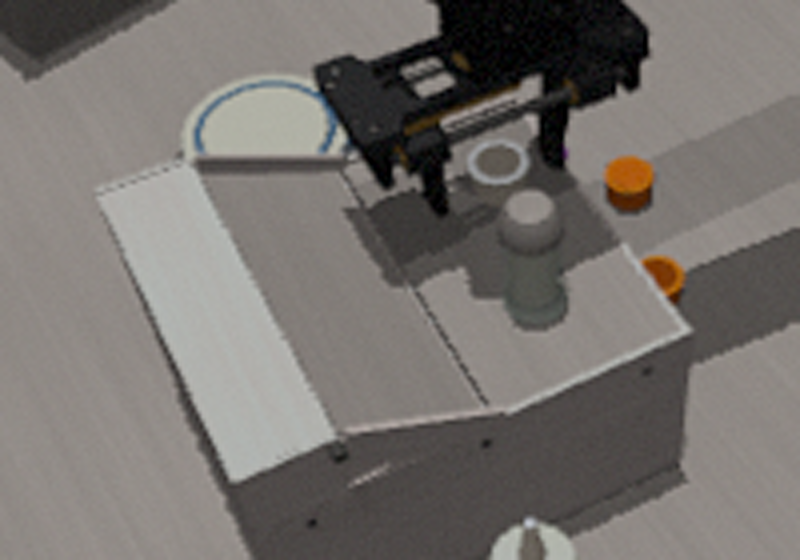

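The pot at (497,161) stands freely between the fingers, and the front finger at (440,200) is before the lip. I start sliding forward.

step_arm --steps '[0.862,0,4,1,0,0.862,0,4,0,0,0.862,0,4,0,0,0.862,0,4,0,0,0.862,0,4,0,0,0.862,0,4,0,0,0.862,0,4,0,0,0.862,0,4,0,0,0.862,0,4,0,0,0.862,0,4,0,0,0.862,0,4,0,0,0.862,0,4,0,0]'

```text
time_s: 5.45
tool_pos: [0.5353, -0.0847, 0.3387]
tool_rot: [-180.0, 0.0, 86.5]
force: [-1.0, 1.1, 1.2]
grip_width: 0.0753
grasp_force: 0.6
```

step_arm --steps '[0.862,0,4,0,0,0.862,0,4,0,0,0.862,0,4,0,0,0.862,0,4,0,0,0.862,0,4,0,0,0.862,0,4,0,0]'

```text
time_s: 6.2
tool_pos: [0.5592, -0.0861, 0.3387]
tool_rot: [-180.0, 0.0, 86.5]
force: [-2.2, 0.6, 0.7]
grip_width: 0.075
grasp_force: 1.0
```

Run:
```python
from h import *
c=env.read_camera("scene");o=env.get_obs();print(o["tool_pos"],o["force"],o["grip_width"])
cv2.imwrite("pics/e1.png",cv2.resize(c["image"][100:240,100:300,::-1],(800,560),interpolation=cv2.INTER_CUBIC))
```

```text
[ 0.55957998 -0.08616172  0.33869183] [-1.14058322  0.22556145  0.74629313] 0.07517042019997809
```

View pics/e1.png

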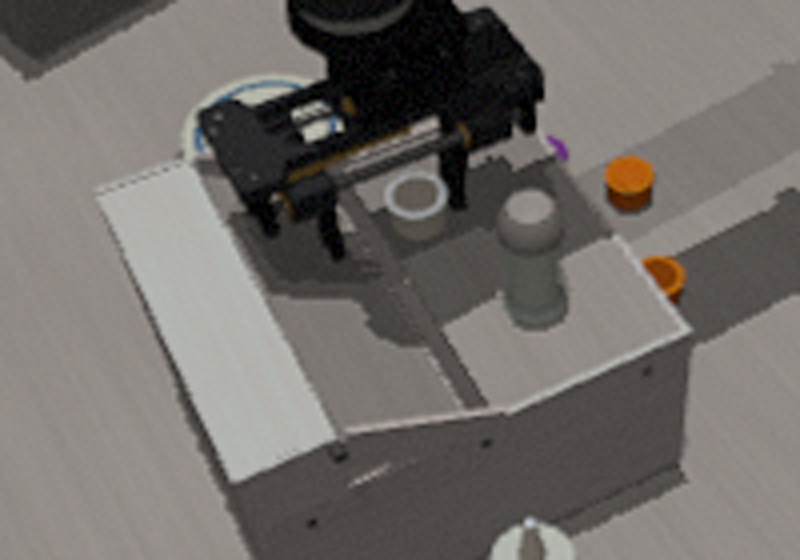

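The front finger at (335,250) holds the flap partly open. The pot at (415,205) is still on the ledge against the rear finger. I continue about 40 mm.

step_arm --steps '[0.862,0,4,0,0,0.862,0,4,0,0,0.862,0,4,0,0,0.862,0,4,0,0,0.862,0,4,0,0,0.862,0,4,0,0,0.862,0,4,0,0,0.862,0,4,0,0]'

```text
time_s: 7.25
tool_pos: [0.5909, -0.0881, 0.3384]
tool_rot: [-179.9, 0.0, 86.5]
force: [-4.9, -0.5, 0.5]
grip_width: 0.0747
grasp_force: 1.9
```

step_arm --steps '[0.862,0,4,0,0,0.862,0,4,0,0,0.862,0,0,0,0,0.862,0,0,0,0]'

```text
time_s: 7.75
tool_pos: [0.5989, -0.0886, 0.3386]
tool_rot: [-180.0, 0.0, 86.5]
force: [-4.7, -0.2, -0.3]
grip_width: 0.0749
grasp_force: 1.9
```

Run:
```python
from h import *
c=env.read_camera("scene");w=env.read_camera("wrist");o=env.get_obs();print(o["tool_pos"],o["force"],o["grip_width"])
a=cv2.resize(c["image"][100:240,100:300,::-1],(500,350),interpolation=cv2.INTER_CUBIC)
b=cv2.resize(w["image"][:,:,::-1],(300,225));b=cv2.copyMakeBorder(b,0,125,0,0,0)
cv2.imwrite("pics/f1.png",np.hstack([a,b]))
```

```text
[ 0.59881007 -0.08852614  0.33868229] [-4.81017205 -0.48579659 -0.62451492] 0.07529396430209925
```

View pics/f1.png

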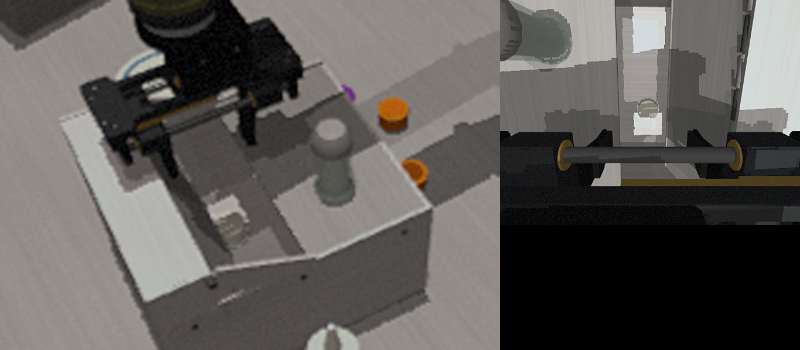

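The wrist view shows the pot through the mouth at (648,107), lying on the box floor, while the flap is still held. I retreat so the flap follows the finger shut, then rise.

step_arm --steps '[0.862,0,-8,0,0,0.862,0,-8,0,0,0.862,0,-8,0,0,0.862,0,-8,0,0,0.862,0,-8,0,0,0.862,0,-8,0,0,0.862,0,-8,0,0,0.862,0,-8,0,0,0.862,0,-8,0,0,0.862,0,-8,0,0,0.862,0,-8,0,0,0.862,0,-8,0,0]'

```text
time_s: 9.35
tool_pos: [0.5025, -0.0827, 0.3387]
tool_rot: [-180.0, 0.0, 86.6]
force: [0.1, -0.5, 1.1]
grip_width: 0.0751
grasp_force: 0.0
```

step_arm --steps '[0.862,0,0,-20,0,0.862,0,0,-30,0,0.862,0,0,-30,0,0.862,0,0,-30,0,0.862,0,0,-20,0,0.862,0,0,0,0,0.862,0,0,0,0,0.862,0,0,0,0]'

```text
time_s: 10.35
tool_pos: [0.5028, -0.0828, 0.4675]
tool_rot: [-179.9, -0.0, 86.5]
force: [0.7, 0.4, -0.4]
grip_width: 0.0751
grasp_force: 0.0
```

Run:
```python
from h import *
c=env.read_camera("scene");o=env.get_obs();print(o["time_s"],o["tool_pos"],o["force"],o["joint_velocities"].round(2) if hasattr(o["joint_velocities"],"round") else o["joint_velocities"])
cv2.imwrite("pics/g1.png",cv2.resize(c["image"][60:300,80:336,::-1],(640,600),interpolation=cv2.INTER_CUBIC))
```

```text
10.4 [ 0.50286189 -0.08278174  0.46769258] [ 0.30743346 -0.6086704  -0.23781847] [ 0.01  0.07  0.02 -0.34  0.02  0.05  0.01]
```

View pics/g1.png

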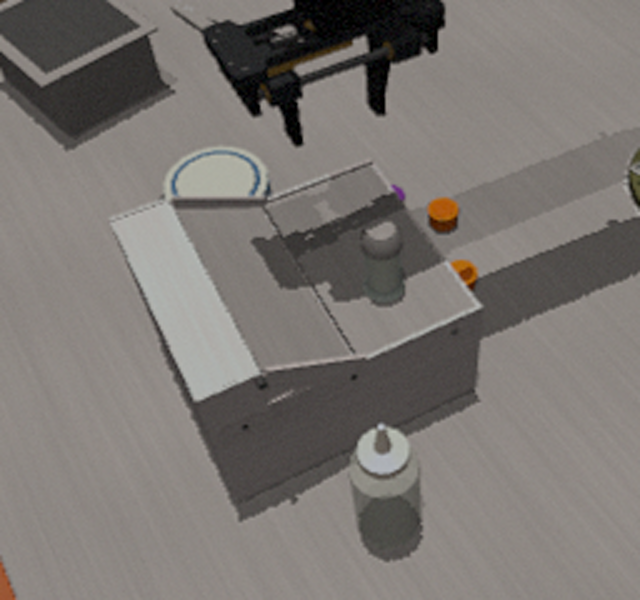

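The flap is shut and the pot is no longer on the ledge. The shaker (383,262), bottle (385,490) and bowls (217,175) still stand where they were, and the robot is clear. I'm handing in.

```bash
python3 -c "
from cell import env
print(env.sign_off())"
```

```text
the job is handed in; nothing more can be done
None
```

The white sauce pot was slid over the lip while a finger held the flap open, and it dropped into the scrap box; the flap closed, the shaker, bottle and bowls still stand, and I handed the job in at about 10.4 s (no verdict was returned).

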